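# Lay the tube rack back on its sloping feet

## Robot

A 7-joint arm with a two-finger parallel gripper is mounted at the origin on the work surface; the furniture and walls round the work are solid. World frame = base frame: x ahead of the robot, y to its left, z up, the work surface at z = 0. Lengths are in m, angles in rad, forces in N, time in s.
With the tool pointing down it reaches from about 0.425 to 0.925 m from the base axis. Payload 6.8 kg.
Tool frame: the origin (TCP) lies between the finger pads; the fingertips stand 22 mm ahead of it and the grasp point (between the pads) lies 3 mm ahead of it; z points along the fingers, y is the line along which they close (so a half turn about z gives the same grasp; the last joint's range is limited). The gripper opens to 85 mm and grips with 20 to 120 N. Pads are 22 mm wide; open, the fingers measure 114 mm over their backs; the gripper's body (76 mm by 85 mm) begins 54 mm behind the grasp point. The pads swing forward as they close: fully open they stand 13 mm farther back than shut.
Start: joints at [-1.308, 0.477, 0.022, 1.555, -0.011, 1.109, -0.083], TCP at [0.245, 0.629, 0.253] pointing down, gripper open.
Joint ranges: [-2.96, 2.96], [-0.34, 2.1], [-1.41, 1.46], [0.24, 2.44], [-1.37, 4.51], [0.17, 1.92], [-2.96, 2.96]. Speed limits (rad/s): [2.39, 2.39, 3.14, 3.14, 3.14, 3.14, 3.14].

## Interface

Orientations are given as a unit quaternion [w, x, y, z].
In Python, from station import bot gives the robot as it stands.
- The arm moves only by the tool servo_tool, never from a script. Its argument "motion" is a list that holds one entry, the list of rows, each a list of 5 numbers: the opening, from 0 (shut) to 1 (fully open), then the shift along the world's x, y, z each as a share of 0.04 m, from -1 to 1, then the turn about the world's z as a share of 0.12 rad, from -1 to 1. A call has 1 to 20 rows; each row shifts and turns the commanded pose from where the row before left it; what a row does not reach is not made up. A row lasts 1/10 s, in which the tool goes at most 50 mm and 8.59 degrees, less where a joint would pass 70% of its speed; a pose out of reach is approached as far as the arm can. A call with a number of a shift or a turn outside -1 to 1 is refused whole. A call with a gripper value outside its range is refused whole. The fingers move at their own pace and stop on an object; "newtons" is the grip in N (left out, the last holds). Time passes only in rows, so rows that do not move let the fingers close. It gives the time, the measured TCP pose, the force, the opening and the grip force at its end, in the units of the state.
- bot.get_obs(): the state, without advancing time (a new reading comes with each control period).
- bot.read_camera(name): name is "scene" or "side" or "wrist"; returns (picture, depth): 420x560x3 uint8, red, green, blue; 420x560 float32, m along the optical axis (not along the pixel's ray), 0 where there is no reading.
- bot.get_calibration(name): a dict with "fovy" (degrees; the focal length in pixels is half the picture's height over the tangent of half this angle, whatever the lens; pixels are square), "cx", "cy" (the principal point, pixels), "k1" (the pictures are not rectified: a ray, as slopes to the right and down, at radius r is drawn at 1 + k1 r^2 times it, then the intrinsics apply), "view" (4x4, takes a point from world to camera coordinates). Camera axes: x right, y down, z forward; pixel columns grow to the right and rows downward; lengths in m; the calibration is good to about 2 mm. A picture is of the moment at which its call begins: read the wrist's pose just before it. get_calibration takes no time and is no camera call; for the wrist camera it gives the pose at the moment of the call.
- bot.hand_in(): hands the job in; it is judged then, once.
The state is a dict: "t": time; "q": joint angles; "joint_vel": joint speeds; "joint_torque": joint torques, N m; "eef_pos": TCP position; "tool_rot": TCP orientation; "contact_force": force on the tool from outside, world axes, zero at the start; "torque": the same for the moment, N m; "gripper_width": opening from 0.0 (shut) to 1.0 (fully open); "grasp_force": force on a finger pad.
Only numpy, scipy, OpenCV 4.12 (cv2) and the standard library are available. Lean on these libraries where they do the work, as an engineer would, in place of code of your own. Each camera call takes 0.05 s, during which the arm holds its last target. There are 200 camera calls.

## Task

Lay the wire tube rack back on its sloping rear feet, away from its carrying rail, so that its three culture tubes rest at a slant for incubation. First push the shallow round culture dish that lies behind the rack sideways along the bench, clear of where the rack will come down; then, with the shut fingertips in the gap between the carrying rail and the top plate, push the rack over and keep a finger against it to ease it down onto the feet, never letting it drop. Push only: lift nothing, leave the tubes in the rack and do not disturb the other things on the bench.

Things in the scene. Friction and masses are not known exactly. Their poses are not given: they have to be found in the camera images.
- rack: loose steel rod rack, 0.45 to 0.7 kg with its 3 tubes. Origin on the bench under the middle of the tube row; x from the carrying rail (front) to the sloping feet (back), y along the row, z up. 127 mm wide (y -63..63). Foot rods along y at x = -66 and 17 mm. Tubes reach z = 136 mm. Lying on the sloping feet it is tilted 65 deg and covers x = 13..130 mm of the upright frame
- rack_gap (a point): middle of the open gap between carrying rail and lip, at rail height (100 mm when upright; x = -42 mm). Clear gap 43 mm along x (-62..-19 mm), 110 mm along y, open above and below. Fingertips kept 88 mm above the bench can travel straight along the rack's +x from here, from upright until it lies down: the rail stays above them, the lip and tubes sink below
- rack_rail (a point): centre of the carrying rail, a 7 mm rod along y at x = -66, z = 100 mm upright. When the rack lies on its feet the rail is at x = 73, z = 118 mm (upright frame)
- rack_lip (a point): top front edge of the top plate, x = -19, z = 101 mm upright; a turned-down lip goes down to z = 86 mm: the face to push. When the rack lies on its feet this edge is at x = 93, z = 76 mm (upright frame), and beyond it nothing stands higher than 85 mm
- rack_heel (a point): point on the bench under the rear foot rod (x = 17 mm) about which the rack tips. It balances at a tilt of about 0.42 rad; beyond that it falls on by itself unless a finger stands on the far side of the carrying rail and holds it back
- rack_feet_end (a point): centre of the upper rear cross rod, x = 62, z = 100 mm upright; the sloping feet run from the heel rod up to it, and it comes down on the bench when the rack lies back
- tube_1_mid (a point): middle of the first tube, at y = -39 mm in the rack. Each tube is a 126 mm long, 17 mm thick capped plastic tube of 12 g, standing loose in the rack, cap up
- tube_2_mid (a point): middle of the second tube (y = -13 mm in the rack)
- tube_3_mid (a point): middle of the third tube (y = 13 mm); the fourth hole (y = 39 mm) is empty
- dish: shallow round culture dish of 30 to 60 g lying flat behind the rack, 90 mm across, 14 mm high, tan inside; origin at the centre of its underside
- beaker: bystander: small glass beaker, 53 mm across, 68 mm high; origin at the centre of its underside
- brown_bottle: bystander: brown glass bottle, 66 mm across, 135 mm high; origin at the centre of its underside
- tape: bystander: roll of tan tape lying flat, 98 mm across, 25 mm high; origin at the centre of its underside
Things that resemble listed ones, but are neither listed nor needed, are in the scene too. What is shaped like the dish but orange or pink is not meant.

How it is judged:
On the way, in this order (a step that is already met when the one before it is completed fails the run):
1. the dish lies clear of the ground behind the rack, the rack still upright ((y of dish in the frame of rack above 0.108 m or y of dish in the frame of rack below -0.108 m or x of dish in the frame of rack above 0.172 m) and angle between rack's own z axis and vertical below 0.1 rad and linear speed of dish below 0.02 m/s), for 0.2 s.
2. the rack lies on its sloping feet (angle between rack's own z axis and vertical between 1.08 and 1.19 rad), for 0.2 s.
At the end, for the whole second after the job is handed in: The rack rests on its sloping feet (tilt 62 to 68 degrees from upright, heel on the bench), still; all three tubes are in it (not slid out by more than about 15 mm); the dish lies flat on the bench and does not touch the rack (all of step 2 and angle between rack's own y axis and vertical above 1.5 rad and height (world z) of rack_heel below 0.008 m and linear speed of rack below 0.02 m/s and distance between each of tube_1_mid, tube_2_mid, tube_3_mid and rack below 0.096 m and contact force between dish and rack below 0.05 N and height (world z) of dish between -0.005 and 0.006 m and angle between dish's own z axis and vertical below 0.1 rad).
It fails at once if the rack dropped: it turned faster than 3 rad/s (angular speed of rack above 3 rad/s).
It fails at once if the rack was lifted off its heel (height (world z) of rack_heel above 0.015 m).
It fails at once if the dish was lifted or turned over (height (world z) of dish above 0.012 m or angle between dish's own z axis and vertical above 0.4 rad).
It fails at once if a tube left the rack (distance between any of tube_1_mid, tube_2_mid, tube_3_mid and rack above 0.11 m).
It fails at once if a bystander was disturbed (distance of any of beaker, brown_bottle, tape from where it was at the start of the episode above 0.02 m).
It also fails if it takes over 50 s, if anything falls off the work surface, if the arm or the gripper's body presses on something with over 40 N, if the wrist force passes 120 N, or if a joint passes its speed limit or range.

## Working session

There is one attempt and no reset: what is moved stays moved. The work goes in short steps, Python scripts to look and compute and a tool call to move; the robot and the scene stay as the last step left them, time stands still between calls to the robot, and variables do not carry over. Pictures are saved under pics/ and viewed, at most 10 in all, crops included, and the job is handed in when it is done.

Besides the shell and the picture viewer there is one more tool, called after "Call:" as name(argument=value, ...), one argument or row to a line, values as JSON. servo_tool: Moves the arm, as the interface text tells. Shift numbers are shares of 0.04 m and turn numbers shares of 0.12 rad, none past 1 either way. Its arguments: {"type":"object","properties":{"motion":{"type":"array"},"newtons":{"type":"number"}},"required":["motion"]}

```bash
mkdir -p pics
cat > h.py <<'E'
import numpy as np, cv2
from station import bot
def snap(n,f):
    o=bot.get_obs(); c=bot.get_calibration(n); im,d=bot.read_camera(n)
    cv2.imwrite(f'pics/{f}.png',im[:,:,::-1]); np.savez(f'pics/{f}.npz',im=im,d=d,view=np.array(c['view']),p=np.array([c['fovy'],c['cx'],c['cy'],c['k1']]))
    return o
def load(f): return np.load(f'pics/{f}.npz')
def rays(z,uv):
    fovy,cx,cy,k1=z['p']; f=210/np.tan(np.radians(fovy)/2)
    K=np.array([[f,0,cx],[0,f,cy],[0,0,1]])
    s=(np.asarray(uv,float).reshape(-1,2)-[cx,cy])/f; u=s.copy()
    for _ in range(20): u=s/(1+k1*(u**2).sum(1,keepdims=True))
    return np.c_[u,np.ones(len(u))]
def cloud(f):
    z=load(f); H,W=z['d'].shape; v,u=np.mgrid[:H,:W]
    P=rays(z,np.c_[u.ravel(),v.ravel()])*z['d'].reshape(-1,1)
    V=z['view']; P=(P-V[:3,3])@V[:3,:3]
    P[z['d'].ravel()==0]=np.nan
    return P.reshape(H,W,3)
def onplane(f,uv,h):
    z=load(f);V=z['view'];r=rays(z,uv)@V[:3,:3];c=-V[:3,3]@V[:3,:3]
    return c+r*((h-c[2])/r[:,2:3])
E
python3 - <<'E'
from h import *
for n in('scene','side','wrist'): o=snap(n,n+'0')
print(o)
a=np.hstack([cv2.imread(f'pics/{n}0.png') for n in('scene','side')])
cv2.imwrite('pics/a.png',cv2.resize(a,(800,300),interpolation=cv2.INTER_AREA))
for n in ('scene','side','wrist'):
    c=bot.get_calibration(n);V=np.array(c['view']);print(n,c['fovy'],c['k1'],-V[:3,3]@V[:3,:3])
E
```

```text
{'t': 0.1, 'q': array([-1.30810289,  0.47769587,  0.02233601,  1.55633482, -0.01147259,
        1.10930537, -0.08310127]), 'joint_vel': array([ 0.00082112, -0.0011516 ,  0.00113497, -0.00225498, -0.0003331 ,
       -0.00176676,  0.0024436 ]), 'joint_torque': array([ 4.78429298e-03, -5.97752631e+01,  1.61397412e+00, -2.81953615e+01,
        1.28779691e-02,  4.94743013e-03, -5.57450875e-06]), 'eef_pos': array([0.24442236, 0.628666  , 0.25244475]), 'tool_rot': array([-8.05541113e-05,  1.84318197e-01,  9.82866293e-01, -8.03596437e-04]), 'contact_force': array([ 0.08125897, -1.17111648,  0.36745394]), 'torque': array([-0.01928928, -0.00977781, -0.04855748]), 'grasp_force': 0.0, 'gripper_width': 0.9968997045190203}
scene 46.89301480213982 0.013647279594072229 [-0.39494039  0.31822403  0.60040288]
side 49.46689887460029 0.030450578466369744 [0.27908151 0.76789881 1.02349939]
wrist 59.46964566921177 -0.05834391240679463 [0.17703765 0.6535395  0.37209611]
```

View pics/scene0.png

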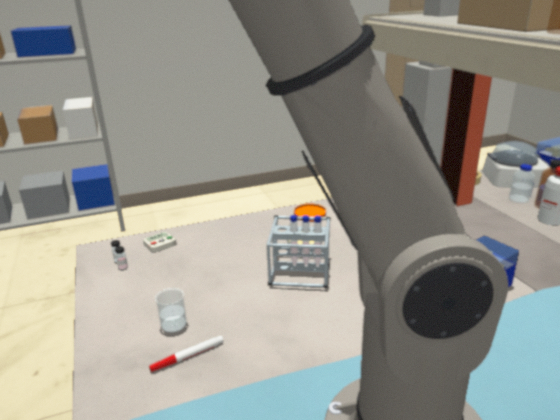

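View pics/side0.png

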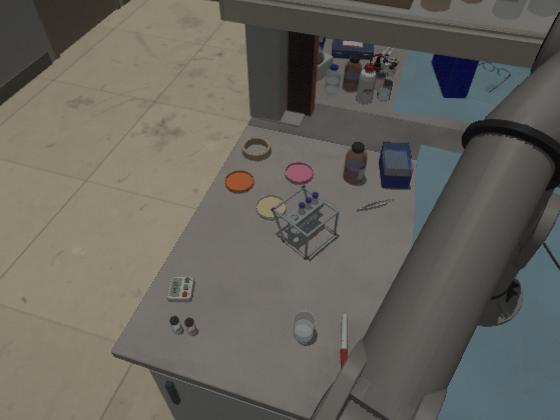

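The side view shows the rack at (307,222) with three blue caps. Four round things could be the dish: tan dish (271,207), orange dish (239,182), pink dish (299,173) and tape ring (257,148). The tan one at (271,207), next to the rack, fits the description; I'll confirm it in a crop. Bottle is at (356,163), beaker at (304,327).

Run:
```python
from h import *
C=cloud('side0')
for n,uv in dict(dish=(271,207),orange=(239,182),pink=(299,173),tape=(257,140),bottle=(357,147),beaker=(304,327),cap1=(302,209),cap2=(309,202),cap3=(315,196),wall=(270,190),).items(): print(n,C[uv[1],uv[0]].round(3), onplane('side0',uv,0.0).round(3))
im=cv2.imread('pics/side0.png')[125:265,215:425]
cv2.imwrite('pics/crop.png',cv2.resize(im,(798,532),interpolation=cv2.INTER_CUBIC))
# top-down map of cloud
P=C.reshape(-1,3); m=np.isfinite(P).all(1)&(P[:,2]>.006)&(P[:,2]<.2)&(P[:,0]>.35)&(P[:,0]<1.1)&(abs(P[:,1])<.9)
Q=P[m];print(len(Q))
```

```text
dish [ 0.585 -0.093  0.005] [[ 0.586 -0.097  0.   ]]
orange [ 0.713 -0.159  0.008] [[ 0.717 -0.166  0.   ]]
pink [ 0.547 -0.263  0.002] [[ 0.548 -0.265  0.   ]]
tape [ 0.725 -0.357  0.019] [[ 0.733 -0.378  0.   ]]
bottle [ 0.38  -0.291  0.133] [[ 0.396 -0.449  0.   ]]
beaker [0.38  0.265 0.03 ] [[0.384 0.25  0.   ]]
cap1 [ 0.47  -0.013  0.121] [[ 0.495 -0.118  0.   ]]
cap2 [ 0.458 -0.039  0.127] [[ 0.483 -0.153  0.   ]]
cap3 [ 0.446 -0.056  0.136] [[ 0.472 -0.182  0.   ]]
wall [ 0.613 -0.165 -0.002] [[ 0.612 -0.164  0.   ]]
10831
```

View pics/crop.png

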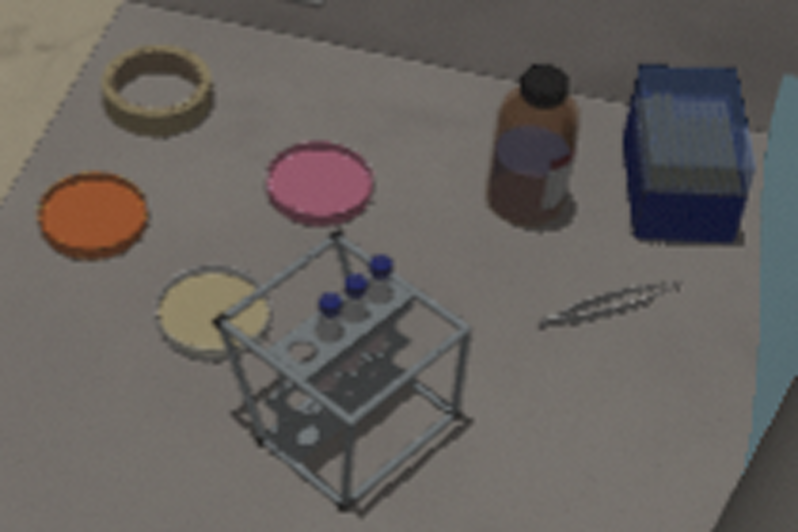

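Crop confirms the tan dish at crop (213,312), standing behind the rack's upper rear rod (218,322)-(337,237). The carrying rail is (352,418)-(468,328), and the empty hole (300,350) marks +y. Next is fitting the poses.

Run:
```python
from h import *
from scipy.optimize import least_squares
z=load('side0')
def proj(z,P):
    fovy,cx,cy,k1=z['p'];f=210/np.tan(np.radians(fovy)/2);V=z['view']
    c=P@V[:3,:3].T+V[:3,3];s=c[:,:2]/c[:,2:];return s*(1+k1*(s**2).sum(1,keepdims=True))*f+[cx,cy]
cr=np.array([(352,418),(468,328),(337,237),(218,322),(346,503),(460,413),(380,265),(356,284),(330,303)])/3.8+[215-.4,125-.4]
M=np.array([(-66,60,100),(-66,-60,100),(62,-60,100),(62,60,100),(-66,60,4),(-66,-60,4),(0,-39,130),(0,-13,130),(0,13,130)])/1000
def tf(p,M): c,s=np.cos(p[2]),np.sin(p[2]);return np.c_[p[0]+c*M[:,0]-s*M[:,1],p[1]+s*M[:,0]+c*M[:,1],M[:,2]]
r=least_squares(lambda p:(proj(z,tf(p,M))-cr).ravel(),[.46,-.03,-.5],loss='soft_l1')
p=r.x;print('rack',p.round(4),np.degrees(p[2]));print(r.fun.reshape(-1,2).round(1))
im=z['im'].astype(int)
def toR(w): c,s=np.cos(p[2]),np.sin(p[2]);d=w[:2]-p[:2];return np.array([c*d[0]+s*d[1],-s*d[0]+c*d[1]])
hsv=cv2.cvtColor(z['im'],cv2.COLOR_RGB2HSV)
print(hsv[207,265],hsv[182,239],hsv[173,299],hsv[230,230])
def ell(seed,tol=(8,60,60)):
    s=hsv[seed[1],seed[0]].astype(int);m=(abs(hsv.astype(int)-s)<tol).all(2).astype(np.uint8)
    n,l,st,ce=cv2.connectedComponentsWithStats(m);k=l[seed[1],seed[0]];mm=(l==k).astype(np.uint8)
    ct=max(cv2.findContours(mm,0,cv2.CHAIN_APPROX_NONE)[0],key=len).reshape(-1,2)
    w=onplane('side0',ct,.008)[:,:2]
    g=least_squares(lambda q:np.hypot(*(w-q[:2]).T)-q[2],[*w.mean(0),.042],loss='soft_l1',f_scale=.002).x
    return st[k],g
for n,s in dict(dish=(262,207),orange=(239,182),pink=(299,173)).items():
    a,g=ell(s);print(n,a,g.round(4),'rackframe',toR(g).round(4))
for n,w in dict(gap=(-.042,0),gap2=(-.033,0),heel=(.017,0),end=(.11,0)).items():
    q=tf(p,np.array([[*w,0]]))[0];print(n,q.round(4),np.hypot(q[0],q[1]))
for n,w in dict(bottle=(.38,-.29),tape=(.725,-.357),beaker=(.38,.265),drop=(.65,.0)).items(): print(n,toR(np.array(w)).round(3))
np.save('rack.npy',p)
```

```text
rack [ 0.4671 -0.0325 -0.4763] -27.292177100641553
[[ 0.   0.7]
 [-0.2 -0.1]
 [-0.2 -0.3]
 [ 0.7 -0.5]
 [-0.   0.2]
 [-1.3 -0.3]
 [ 0.3  0.1]
 [ 0.1  0.1]
 [ 0.2  0.2]]
[ 22  70 142] [ 10 175 147] [170 102 147] [ 15  23 112]
dish [249 196  34  24 405] [ 0.5928 -0.0912  0.0416] rackframe [0.1386 0.0055]
orange [225 171  29  20 433] [ 0.7157 -0.165   0.0421] rackframe [ 0.2817 -0.0037]
pink [285 163  28  19 418] [ 0.548  -0.2608  0.0423] rackframe [ 0.1765 -0.1658]
gap [ 0.4298 -0.0133  0.    ] 0.42999266555473703
gap2 [ 0.4378 -0.0174  0.    ] 0.43813141985706733
heel [ 0.4822 -0.0403  0.    ] 0.48390250410924973
end [ 0.5649 -0.083   0.    ] 0.5709266760094988
bottle [ 0.041 -0.269]
tape [ 0.378 -0.17 ]
beaker [-0.214  0.224]
drop [0.148 0.113]
```

Call:
servo_tool(
  motion=[
    [[0, 0.385, -1, 0, -0.9], [0, 0.385, -1, 0, 0], [0, 0.385, -1, 0, 0], [0, 0.385, -1, 0, 0], [0, 0.385, -1, 0, 0], [0, 0.385, -1, 0, 0], [0, 0.385, -1, 0, 0], [0, 0.385, -1, 0, 0], [0, 0.385, -1, 0, 0], [0, 0.385, -1, 0, 0], [0, 0.385, -1, 0, 0], [0, 0.385, -1, 0, 0], [0, 0.385, -1, 0, 0], [0, 0.385, -1, 0, 0], [0, 0.385, -1, 0, 0], [0, 0.385, -1, 0, 0], [0, 0, 0, 0, 0], [0, 0, 0, 0, 0], [0, 0, 0, 0, 0]],
  ],
)

```text
t: 2.05
eef_pos: [0.4906, -0.0097, 0.253]
tool_rot: [-0.0, 0.236, 0.972, 0.0]
contact_force: [-0.3, 0.9, 0.3]
gripper_width: 0.0
grasp_force: 0.0
```

Call:
servo_tool(
  motion=[
    [[0, 0.31, -0.81, 0, 0], [0, 0.31, -0.81, 0, 0], [0, 0.31, -0.81, 0, 0], [0, 0.31, -0.81, 0, 0], [0, 0.31, -0.81, 0, 0], [0, 0, 0, 0, 0], [0, 0, 0, 0, 0]],
  ],
)

```text
t: 2.75
eef_pos: [0.553, -0.1717, 0.2529]
tool_rot: [-0.0, 0.237, 0.972, 0.0]
contact_force: [0.4, 0.2, 0.1]
gripper_width: -0.001
grasp_force: 0.0
```

Run:
```python
from h import *
o=snap('wrist','w1');print(o['eef_pos'],o['tool_rot'])
C=cloud('w1');hs=cv2.cvtColor(load('w1')['im'],cv2.COLOR_RGB2HSV)
print(np.nanmin(C[...,2]))
```

```text
[ 0.55302372 -0.17170851  0.2529143 ] [-4.68364680e-04  2.36756061e-01  9.71568986e-01  2.32591593e-04]
-0.831423241158825
```

View pics/w1.png

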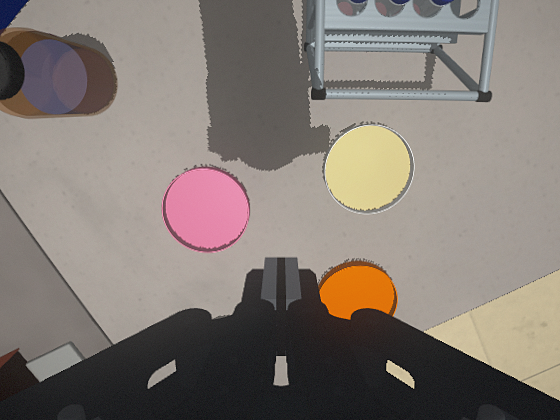

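The wrist view shows the tan dish at (369,168), pink at (206,209), orange at (357,290), and the rear rod ends at (318,95) and (486,97).

Run:
```python
from h import *
p=np.load('rack.npy');c,s=np.cos(p[2]),np.sin(p[2])
toR=lambda w:np.array([c*(w[0]-p[0])+s*(w[1]-p[1]),-s*(w[0]-p[0])+c*(w[1]-p[1])]).round(4)
for n,uv,h in(('dish',(369,168),.012),('pink',(206,208),.012),('rodA',(318,95),.1),('rodB',(486,97),.1)):
    w=onplane('w1',uv,h)[0];print(n,w.round(4),toR(w))
C=cloud('w1');print(C[96,400],C[168,369])
print('tcp',toR(bot.get_obs()['eef_pos']))
```

```text
dish [ 0.5839 -0.0907  0.012 ] [0.1304 0.0018]
pink [ 0.5452 -0.2553  0.012 ] [ 0.1716 -0.1622]
rodA [ 0.4959 -0.1139  0.1   ] [ 0.0629 -0.0592]
rodB [ 0.552  -0.0053  0.1   ] [0.0629 0.0631]
[ 0.52305223 -0.06192233  0.10051832] [ 0.58568054 -0.08976972  0.00514223]
tcp [ 0.1397 -0.0835]
```

Call:
servo_tool(
  motion=[
    [[0, -0.09, 0.045, -0.93, 0], [0, -0.09, 0.045, -0.93, 0], [0, 0, 0, -0.93, 0], [0, 0, 0, -0.93, 0], [0, 0, 0, -0.93, 0], [0, 0, 0, -0.93, 0], [0, 0, 0, 0, 0], [0, 0.138, 0.267, 0, 0], [0, 0.138, 0.267, 0, 0], [0, 0.138, 0.267, 0, 0], [0, 0.138, 0.267, 0, 0], [0, 0, 0, 0, 0]],
  ],
)

```text
t: 4.0
eef_pos: [0.5698, -0.1235, 0.031]
tool_rot: [0.001, 0.235, 0.972, 0.001]
contact_force: [0.4, -0.3, 0.6]
gripper_width: -0.001
grasp_force: 0.0
```

Run:
```python
from h import *
o=snap('wrist','w2');snap('side','s2');print(o['eef_pos'],o['contact_force'])
a=np.hstack([cv2.imread('pics/w2.png')[:, 150:560],cv2.resize(cv2.imread('pics/s2.png')[125:265,215:345],(390,420))])
cv2.imwrite('pics/b.png',a)
```

```text
[ 0.56979321 -0.1234748   0.03096593] [ 0.36212823 -0.34425999  0.61150653]
```

View pics/b.png

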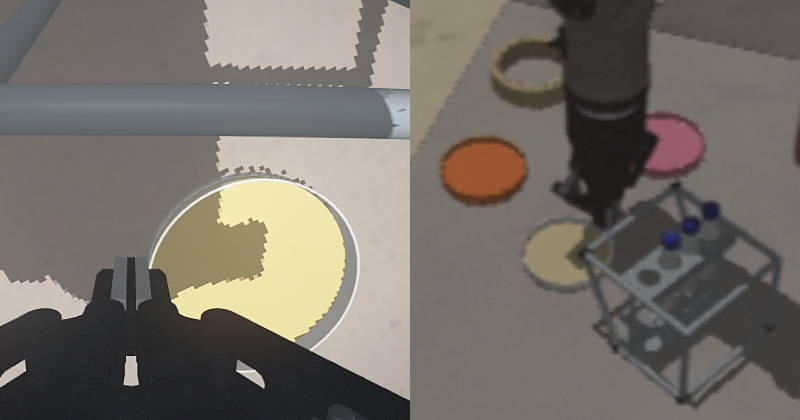

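The finger (130,270) is touching the left rim of the dish, roughly in line with its centre (257,275). I'll continue the push.

Call:
servo_tool(
  motion=[
    [[0, 0.138, 0.267, 0, 0], [0, 0.138, 0.267, 0, 0], [0, 0.138, 0.267, 0, 0], [0, 0.138, 0.267, 0, 0], [0, 0.138, 0.267, 0, 0], [0, 0.138, 0.267, 0, 0], [0, 0.138, 0.267, 0, 0], [0, 0.138, 0.267, 0, 0], [0, 0.138, 0.267, 0, 0], [0, 0.08, 0.14, 0, 0], [0, 0, 0, 0, 0]],
  ],
)

```text
t: 5.2
eef_pos: [0.6215, -0.0231, 0.0301]
tool_rot: [0.0, 0.236, 0.972, 0.001]
contact_force: [0.6, 0.6, 2.0]
gripper_width: 0.001
grasp_force: 0.8
```

```bash
cat > dish.py <<'E'
from h import *
import sys
from scipy.optimize import least_squares
f=sys.argv[1];o=snap('side',f)
p=np.load('rack.npy');c,s=np.cos(p[2]),np.sin(p[2])
toR=lambda w:np.array([c*(w[0]-p[0])+s*(w[1]-p[1]),-s*(w[0]-p[0])+c*(w[1]-p[1])]).round(4)
z=load(f);hsv=cv2.cvtColor(z['im'],cv2.COLOR_RGB2HSV).astype(int)
m=((abs(hsv[...,0]-23)<6)&(hsv[...,1]>50)&(hsv[...,2]>90)).astype(np.uint8)
C=cloud(f);m[~((C[...,0]>.5)&(C[...,0]<.8)&(C[...,1]>-.15)&(C[...,1]<.2)&(C[...,2]<.03))]=0
n,l,st,ce=cv2.connectedComponentsWithStats(m);k=1+st[1:,4].argmax()
w=onplane(f,np.argwhere(l==k)[:,::-1],.006)
ct=cv2.convexHull(np.argwhere(l==k)[:,::-1].astype(np.int32)).reshape(-1,2);w=onplane(f,ct,.006)[:,:2]
g=least_squares(lambda q:np.hypot(*(w-q[:2]).T)-.0425,w.mean(0),loss='soft_l1',f_scale=.002).x
print(st[k],'dish',g.round(4),toR(g),'tcp',toR(o['eef_pos']),o['eef_pos'].round(3),o['contact_force'].round(1))
E
python3 dish.py s3
```

```text
[224 219  27  21 358] dish [0.6462 0.0153] [0.1372 0.1246] tcp [0.1329 0.0792] [ 0.622 -0.023  0.03 ] [0.6 0.6 2. ]
```

Call:
servo_tool(
  motion=[
    [[0, 0.138, 0.267, 0, 0], [0, 0, 0, 0, 0], [0, -0.1, -0.2, 0, 0], [0, 0, 0, 0.93, 0], [0, 0, 0, 0.93, 0], [0, 0, 0, 0.93, 0], [0, 0, 0, 0.93, 0], [0, 0, 0, 0.93, 0], [0, 0, 0, 0.93, 0], [0, -0.965, 0.035, 0, 0], [0, -0.965, 0.035, 0, 0], [0, -0.965, 0.035, 0, 0], [0, -0.965, 0.035, 0, 0], [0, -0.965, 0.035, 0, 0], [0, 0, 0, 0, 0], [0, 0, 0, 0, 0]],
  ],
)

```text
t: 6.85
eef_pos: [0.4286, -0.0154, 0.2533]
tool_rot: [0.0, 0.237, 0.971, 0.001]
contact_force: [1.3, 0.4, -0.2]
gripper_width: -0.004
grasp_force: 0.0
```

```bash
python3 dish.py s4
python3 - <<'E'
from h import *
snap('wrist','w4')
E
```

```text
[221 221  30  22 510] dish [0.651  0.0285] [0.1354 0.1386] tcp [-0.042  -0.0025] [ 0.429 -0.015  0.253] [ 1.3  0.4 -0.2]
```

View pics/w4.png

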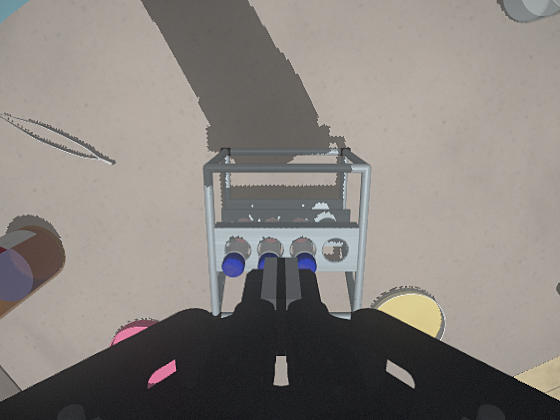

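Wrist view: rail at rows ~168 (207..368), top plate front edge at row ~228. I'll check the rack hasn't moved.

Run:
```python
from h import *
p=np.load('rack.npy');c,s=np.cos(p[2]),np.sin(p[2])
toR=lambda w:np.array([c*(w[0]-p[0])+s*(w[1]-p[1]),-s*(w[0]-p[0])+c*(w[1]-p[1])]).round(4)
for uv in((209,168),(366,168),(218,226),(360,230)): print(toR(onplane('w4',uv,.1)[0]))
```

```text
[-0.0657 -0.0571]
[-0.0655  0.0609]
[-0.0198 -0.0526]
[-0.0161  0.0592]
```

Call:
servo_tool(
  motion=[
    [[0, 0, 0, -0.89, 0], [0, 0, 0, -0.89, 0], [0, 0, 0, -0.89, 0], [0, 0, 0, -0.88, 0], [0, 0, 0, 0, 0], [0, 0, 0, 0, 0], [0, 0.089, -0.046, 0, 0], [0, 0.089, -0.046, 0, 0], [0, 0.089, -0.046, 0, 0], [0, 0.089, -0.046, 0, 0], [0, 0.089, -0.046, 0, 0], [0, 0.089, -0.046, 0, 0]],
  ],
)

```text
t: 8.15
eef_pos: [0.4509, -0.0262, 0.1115]
tool_rot: [0.0, 0.237, 0.971, 0.0]
contact_force: [-1.8, 0.1, 1.7]
gripper_width: 0.001
grasp_force: 0.9
```

```bash
cat > tilt.py <<'E'
from h import *
import sys
from scipy.optimize import least_squares
f=sys.argv[1];snap('side',f);o=bot.get_obs()
p=np.load('rack.npy');c,s=np.cos(p[2]),np.sin(p[2])
toR=lambda w:np.array([c*(w[0]-p[0])+s*(w[1]-p[1]),-s*(w[0]-p[0])+c*(w[1]-p[1])]).round(4)
C=cloud(f);hs=cv2.cvtColor(load(f)['im'],cv2.COLOR_RGB2HSV).astype(int)
m=(hs[...,0]>110)&(hs[...,0]<130)&(hs[...,1]>120)&(np.abs(C[...,1]+.05)<.14)&(C[...,0]>.4)&(C[...,0]<.7)
n,l,st,ce=cv2.connectedComponentsWithStats(m.astype(np.uint8))
for k in range(1,n):
    if st[k,4]>8: w=np.nanmedian(C[l==k],0);print(st[k,4],ce[k].round(),toR(w),w[2].round(3),'tilt~',np.arctan2(toR(w)[0]-.017,w[2])+np.arctan2(.017,.132))
print('tcp',toR(o['eef_pos']),o['eef_pos'].round(3),o['contact_force'].round(1))
E
python3 tilt.py s5
```

```text
tcp [-0.0164 -0.0018] [ 0.452 -0.027  0.112] [-0.5  0.6  0.3]
```

Call:
servo_tool(
  motion=[
    [[0, 0.089, -0.046, 0, 0], [0, 0.089, -0.046, 0, 0], [0, 0.089, -0.046, 0, 0]],
  ],
)

```text
t: 8.5
eef_pos: [0.4618, -0.0319, 0.1113]
tool_rot: [0.0, 0.237, 0.971, -0.0]
contact_force: [-2.0, 0.9, 1.4]
gripper_width: -0.008
grasp_force: 0.6
```

```bash
python3 tilt.py s6; python3 -c "
from h import *
snap('wrist','w6')
a=np.hstack([cv2.resize(cv2.imread('pics/s6.png')[125:265,215:355],(400,400)),cv2.resize(cv2.imread('pics/w6.png')[:,70:490],(400,400))]);cv2.imwrite('pics/c.png',a)"
```

```text
tcp [-0.0042 -0.0019] [ 0.463 -0.032  0.111] [ 1.5  0.5 -0.5]
```

View pics/c.png

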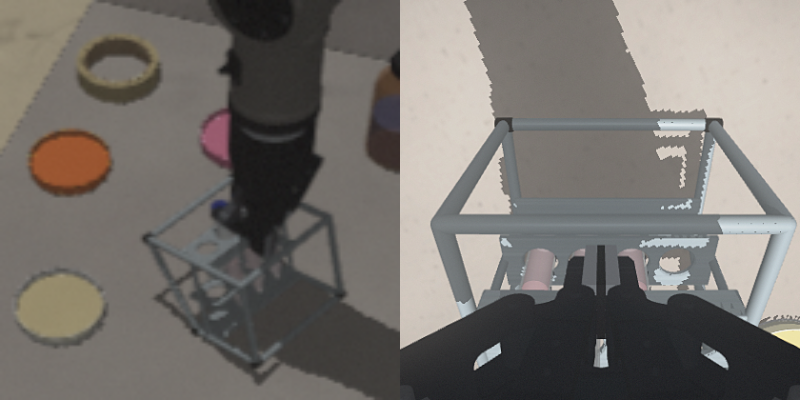

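The front foot rod seems slightly raised off its shadow (side crop (255,360)). I'll measure rail and foot heights from the wrist depth.

```bash
cat > rail.py <<'E'
from h import *
import sys
f=sys.argv[1]
if len(sys.argv)>2: snap('wrist',f)
o=bot.get_obs();p=np.load('rack.npy');c,s=np.cos(p[2]),np.sin(p[2])
C=cloud(f);d=C-[p[0],p[1],0];X=c*d[...,0]+s*d[...,1];Y=-s*d[...,0]+c*d[...,1];Z=C[...,2]
t=o['eef_pos']-[p[0],p[1],0];tx=c*t[0]+s*t[1];print('tcp x',round(tx,4),'y',round(-s*t[0]+c*t[1],4),o['eef_pos'].round(3),o['contact_force'].round(1),o['t'])
for y0 in(-.045,.045):
    m=(abs(Y-y0)<.012)&(X<tx+.15)&(X>-.12)&(Z>.004)&(Z<.16)
    v=np.argwhere(m)[:,0]
    for a in range(0,420,6):
        k=m.copy();k[:a]=0;k[a+6:]=0
        if k.sum()>30: print(y0,'row',a,'x %.3f z %.3f n %d'%(np.median(X[k]),np.median(Z[k]),k.sum()))
E
python3 rail.py w6
```

```text
tcp x -0.0046 y -0.0019 [ 0.462 -0.032  0.111] [-0.6  1.4  0.1] 8.6
-0.045 row 120 x -0.065 z 0.028 n 94
-0.045 row 126 x -0.062 z 0.029 n 276
-0.045 row 132 x -0.060 z 0.029 n 261
-0.045 row 138 x -0.057 z 0.041 n 89
-0.045 row 144 x -0.055 z 0.049 n 87
-0.045 row 150 x -0.053 z 0.055 n 89
-0.045 row 156 x -0.051 z 0.061 n 90
-0.045 row 162 x -0.049 z 0.068 n 88
-0.045 row 168 x -0.048 z 0.074 n 91
-0.045 row 174 x -0.046 z 0.079 n 93
-0.045 row 180 x -0.045 z 0.085 n 91
-0.045 row 186 x -0.043 z 0.090 n 90
-0.045 row 192 x -0.042 z 0.094 n 91
-0.045 row 198 x -0.041 z 0.099 n 95
-0.045 row 204 x -0.015 z 0.017 n 165
-0.045 row 210 x -0.012 z 0.017 n 307
-0.045 row 216 x -0.008 z 0.016 n 306
-0.045 row 222 x -0.038 z 0.118 n 420
-0.045 row 228 x -0.037 z 0.121 n 440
-0.045 row 234 x -0.035 z 0.121 n 441
-0.045 row 240 x -0.033 z 0.121 n 441
-0.045 row 246 x -0.003 z 0.054 n 337
-0.045 row 252 x -0.000 z 0.054 n 336
-0.045 row 258 x 0.004 z 0.053 n 335
-0.045 row 264 x 0.008 z 0.052 n 322
-0.045 row 270 x 0.009 z 0.056 n 307
-0.045 row 276 x 0.011 z 0.060 n 319
-0.045 row 282 x 0.012
[... 1407 characters left out ...]
 z 0.049 n 101
0.045 row 282 x 0.022 z 0.047 n 203
0.045 row 288 x 0.025 z 0.047 n 255
0.045 row 294 x 0.030 z 0.045 n 220
0.045 row 300 x 0.008 z 0.092 n 69
0.045 row 306 x 0.008 z 0.094 n 294
0.045 row 312 x 0.009 z 0.097 n 212
0.045 row 318 x 0.010 z 0.101 n 149
0.045 row 324 x 0.011 z 0.104 n 111
0.045 row 330 x -0.016 z 0.145 n 102
0.045 row 336 x -0.016 z 0.149 n 115
0.045 row 342 x -0.016 z 0.151 n 158
0.045 row 348 x -0.016 z 0.154 n 218
0.045 row 354 x -0.016 z 0.156 n 263
0.045 row 360 x -0.016 z 0.158 n 306
0.045 row 366 x 0.034 z 0.100 n 195
0.045 row 372 x 0.039 z 0.098 n 110
0.045 row 378 x 0.043 z 0.097 n 68
0.045 row 384 x 0.004 z 0.144 n 41
0.045 row 390 x 0.003 z 0.147 n 33
```

Rail at x≈-0.035, z≈0.118 → tilt ≈0.28 rad, with the heel staying put. Next I ease through the balance point.

Call:
servo_tool(
  motion=[
    [[0, 0.067, -0.034, 0, 0], [0, 0.067, -0.034, 0, 0], [0, 0.067, -0.034, 0, 0], [0, 0.067, -0.034, 0, 0], [0, 0.067, -0.034, 0, 0], [0, 0.067, -0.034, 0, 0], [0, 0.067, -0.034, 0, 0], [0, 0.067, -0.034, 0, 0]],
  ],
)

```text
t: 9.4
eef_pos: [0.4831, -0.0427, 0.1113]
tool_rot: [0.0, 0.237, 0.971, 0.0]
contact_force: [-1.1, 0.9, 0.7]
gripper_width: -0.004
grasp_force: 0.0
```

```bash
sed -i 's/if k.sum()>30:/if k.sum()>30 and np.median(Z[k])>.1 and a<300:/' rail.py; python3 rail.py w7 1
```

```text
tcp x 0.0196 y -0.0017 [ 0.484 -0.043  0.111] [ 1.4 -0.7  0.2] 9.45
-0.045 row 276 x -0.001 z 0.129 n 457
-0.045 row 282 x -0.000 z 0.131 n 465
-0.045 row 288 x 0.002 z 0.132 n 461
-0.045 row 294 x 0.004 z 0.131 n 386
0.045 row 276 x -0.001 z 0.129 n 454
0.045 row 282 x 0.000 z 0.131 n 458
0.045 row 288 x 0.002 z 0.132 n 460
0.045 row 294 x 0.004 z 0.131 n 322
```

Past balance (≈0.57 rad), with the rail about to rest on the finger. Continuing to ease it down.

Call:
servo_tool(
  motion=[
    [[0, 0, 0, 0, 0], [0, 0.067, -0.034, 0, 0], [0, 0.067, -0.034, 0, 0], [0, 0.067, -0.034, 0, 0], [0, 0.067, -0.034, 0, 0], [0, 0.067, -0.034, 0, 0], [0, 0.067, -0.034, 0, 0], [0, 0.067, -0.034, 0, 0], [0, 0.067, -0.034, 0, 0], [0, 0.067, -0.034, 0, 0], [0, 0.067, -0.034, 0, 0]],
  ],
)

```text
t: 10.55
eef_pos: [0.5098, -0.0563, 0.1113]
tool_rot: [0.0, 0.237, 0.971, 0.0]
contact_force: [0.8, -1.3, -0.7]
gripper_width: 0.002
grasp_force: 0.0
```

```bash
python3 rail.py w8 1
```

```text
tcp x 0.0495 y -0.0015 [ 0.51  -0.057  0.111] [ 1.2 -0.8  0.5] 10.6
-0.045 row 276 x 0.029 z 0.130 n 464
-0.045 row 282 x 0.030 z 0.131 n 470
-0.045 row 288 x 0.031 z 0.132 n 462
-0.045 row 294 x 0.034 z 0.132 n 460
0.045 row 276 x 0.029 z 0.130 n 462
0.045 row 282 x 0.030 z 0.131 n 464
0.045 row 288 x 0.032 z 0.132 n 460
0.045 row 294 x 0.034 z 0.132 n 388
```

Call:
servo_tool(
  motion=[
    [[0, 0.067, -0.034, 0, 0], [0, 0.067, -0.034, 0, 0], [0, 0.067, -0.034, 0, 0], [0, 0.067, -0.034, 0, 0], [0, 0.067, -0.034, 0, 0], [0, 0.067, -0.034, 0, 0], [0, 0.067, -0.034, 0, 0], [0, 0.067, -0.034, 0, 0], [0, 0.067, -0.034, 0, 0], [0, 0.067, -0.034, 0, 0], [0, 0.067, -0.034, 0, 0], [0, 0.067, -0.034, 0, 0], [0, 0.067, -0.034, 0, 0], [0, 0.067, -0.034, 0, 0], [0, 0.067, -0.034, 0, 0], [0, 0.067, -0.034, 0, 0]],
  ],
)

```text
t: 12.2
eef_pos: [0.5525, -0.0779, 0.1113]
tool_rot: [-0.0, 0.237, 0.971, 0.0]
contact_force: [0.2, 0.2, -0.4]
gripper_width: -0.001
grasp_force: 0.0
```

```bash
python3 rail.py w9 1
```

```text
tcp x 0.0973 y -0.0012 [ 0.553 -0.078  0.111] [0.9 0.2 0.7] 12.25
-0.045 row 240 x 0.070 z 0.117 n 423
-0.045 row 246 x 0.070 z 0.120 n 431
-0.045 row 252 x 0.072 z 0.122 n 439
-0.045 row 258 x 0.074 z 0.122 n 433
0.045 row 246 x 0.071 z 0.120 n 432
0.045 row 252 x 0.072 z 0.121 n 434
0.045 row 258 x 0.074 z 0.122 n 429
0.045 row 264 x 0.076 z 0.120 n 97
```

The rail is at (0.072, 0.118), the expected lying pose, and the finger is free. Retract straight up, then check.

Call:
servo_tool(
  motion=[
    [[0, 0.1, -0.052, 0, 0], [0, 0, 0, 0, 0], [0, 0, 0, 0.3, 0], [0, 0, 0, 0.8, 0], [0, 0, 0, 0.9, 0], [0, 0, 0, 0.9, 0], [0, 0, 0, 0.9, 0], [0, -0.8, 0.8, 0, 0], [0, -0.8, 0.8, 0, 0], [0, -0.8, 0.8, 0, 0], [0, -0.2, 0.8, 0, 0], [0, 0, 0.8, 0, 0], [0, 0, 0, 0, 0], [0, 0, 0, 0, 0]],
  ],
)

```text
t: 13.65
eef_pos: [0.4523, 0.0802, 0.2639]
tool_rot: [0.0, 0.236, 0.972, 0.0]
contact_force: [0.4, -0.6, 0.3]
gripper_width: 0.001
grasp_force: 0.0
```

```bash
python3 tilt.py s10; python3 dish.py s11; python3 -c "
import cv2;cv2.imwrite('pics/d.png',cv2.resize(cv2.imread('pics/s10.png')[125:265,205:415],(798,532)))"
```

```text
10 [275. 190.] [ 0.1252 -0.0099] 0.076 tilt~ 1.0847412212287098
11 [268. 194.] [0.1265 0.0145] 0.075 tilt~ 1.0966498367803326
tcp [-0.0643  0.0926] [0.452 0.079 0.264] [-0.  -0.2 -0.1]
[221 221  30  22 509] dish [0.6511 0.0273] [0.136  0.1375] tcp [-0.0643  0.0926] [0.452 0.079 0.264] [-0.  -0.2 -0.1]
```

View pics/d.png

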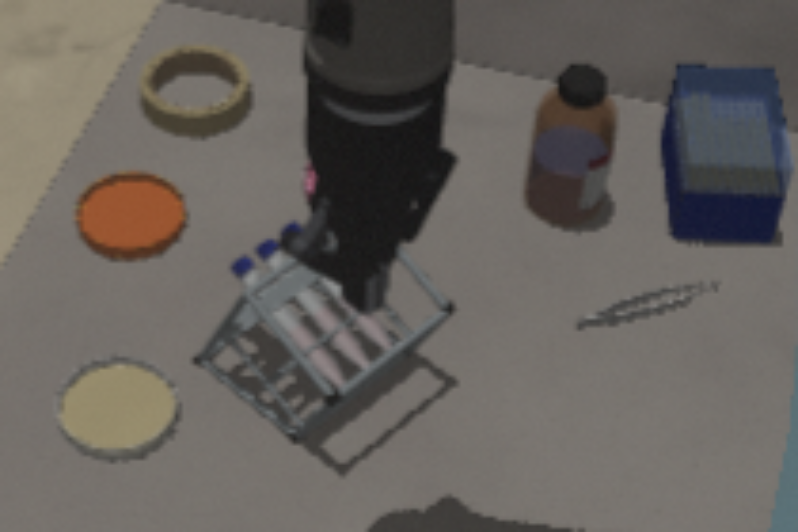

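The rack lies on its feet with all three blue-capped tubes inside, caps at (243,266), (267,247) and (292,230). The tan dish (118,408) is well clear and the bystanders look undisturbed.

```bash
python3 -c "
from station import bot
print(bot.hand_in())"
```

```text
the job is handed in; nothing more can be done
None
```

I eased the rack down onto its sloping feet with all three tubes inside, the dish pushed well clear and flat on the bench, and the bystanders visibly undisturbed; the job is handed in, but no verdict came back.

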